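# Set the last leg of an upturned appliance riser

### The arm

A 6-joint arm with a two-finger parallel gripper is mounted at the origin on the work surface. World frame = base frame: x ahead of the robot, y to its left, z up, the work surface at z = 0. Lengths are in m, angles in degrees, forces in N, time in s.
With the tool pointing down it reaches from about 0.375 to 0.9 m from the base axis. Payload 3.1 kg.
Tool frame: the origin (TCP) lies on the centre line of the jaws, within the pads' length; the fingertips stand 25 mm ahead of it and the grasp point (between the pads) lies 6 mm ahead of it; z points along the fingers, y is the line along which they close (so a half turn about z gives the same grasp; the last joint's range is limited). The gripper opens to 87 mm and grips with 3 to 60 N. Pads are 19 mm wide; open, the fingers measure 117 mm over their backs; the gripper's body (75 mm by 190 mm) begins 51 mm behind the grasp point.
Start: joints at [-78.065, 30.224, 82.088, -0, 67.689, -10.227], TCP at [0.236, -0.579, 0.248] pointing down, gripper open.
Joint ranges: [-176.69, 176.69], [-43.24, 126.21], [12.49, 139.97], [-82, 262], [0, 151.66], [-163.58, 163.58]. Speed limits (degrees/s): [159.86, 159.86, 180, 180, 180, 180].

### API

Orientations are given as a 3x3 rotation matrix whose columns are the frame's x, y, z axes.
In Python, from rig import * gives the robot as it stands.
- The arm moves only by the tool step_arm, never from a script. Its argument "steps" is a list of rows, each a list of 7 numbers: the shift along the tool's x, y, z normalised to -1 to 1, where 1 is 0.3 m, then the turn, a rotation vector about the tool's x, y, z normalised to -1 to 1, where 1 is 45 degrees, then the gripper's target within -1 to 1 (shut at 1, half-way at 0, fully open at -1). A call has 1 to 8 rows; each row is the pose to reach, as a shift and turn from the pose commanded when the call began, along the tool's axes at that moment; what a row does not reach only later rows make up. A row lasts 1/12 s, in which the tool goes at most 41.7 mm and 7.16 degrees, less where a joint would pass 70% of its speed; a pose out of reach is approached as far as the arm can. A call with a number of a shift or a turn outside -1 to 1 is refused whole. A call with a gripper value outside its range is refused whole. The fingers move at their own pace and stop on an object; the grip force is fixed at half the most. Time passes only in rows, so rows that repeat a pose let the fingers close. It gives the time, the measured TCP pose, the force, the opening and the grip force at its end, in the units of the state.
- read_state(): the state, without advancing time (a new reading comes with each control period).
- capture(name): name is "scene" or "top" or "wrist"; returns a dict with "image" (400x640x3 uint8, red, green, blue), "vertical_fov" (degrees; the focal length in pixels is half the picture's height over the tangent of half this angle, whatever the lens; pixels are square), "cx", "cy" (the principal point, pixels), "world_from_camera" (4x4, takes a point from camera to world coordinates); the wrist camera has in their place "T_tool_cam" (4x4, takes a point from camera to tool coordinates, whose origin is the TCP and whose axes are the flange's). Camera axes: x right, y down, z forward; pixel columns grow to the right and rows downward; lengths in m; the calibration is good to about 2 mm. A picture is of the moment at which its call begins: read the wrist's pose just before it. There is no depth.
- hand_in(): hands the job in; it is judged then, once.
The state is a dict: "time_s": time; "joint_positions": joint angles; "qvel": joint speeds; "tau": joint torques, N m; "position": TCP position; "tcp_rot": TCP orientation; "force": force on the tool from outside, world axes, zero at the start; "moment": the same for the moment, N m; "opening": opening from 0.0 (shut) to 1.0 (fully open); "grasp_force": force on a finger pad.
Only numpy, scipy, OpenCV 4.12 (cv2) and the standard library are available. Lean on these libraries where they do the work, as an engineer would, in place of code of your own. Each camera call takes 0.05 s, during which the arm holds its last target. There are 200 camera calls.

### The job

The little appliance riser lies upside down with three of its telescopic legs already set; the fourth still stands too tall with its cam lever open. Grip that thin tube gently (no more than 60 N per finger), push it down until its dark mark line sits on the top of its clamp ring, and while you hold it there slide its cam lever round until it is fully closed. Finish still holding the leg at its mark with the lever closed (do not let go), and leave everything else where it is.

Things in the scene. Friction and masses are not known exactly. Their poses are not given: they have to be found in the camera images.
- leg (a joint): m the tall leg stands beyond its mark: 0 when its dark line's lower edge meets the clamp ring's upper edge, positive too long (starts 0.05 to 0.085), range -0.03 to 0.095. It slides vertically; pushing it down to the mark takes about 11 N (spring and friction), and let go there it rises some 40 mm, lever closed or not. It also turns freely about its own axis, with a hand that grips it.
- cam_lever (a joint): angle of the tall leg's cam lever in rad: 0 fully open (starts at 0 to 0.12), 0.8 fully closed, at its stop. It swings about the leg's vertical axis, counter-clockwise seen from above as it closes; moves with about 0.06 N m and stays where it is left. With the leg at its mark, fingers gripping at leg_grip reach down beside the lever and push it round when the hand turns about the leg's axis.
- leg_grip (a point): where to grip the tall leg: on its axis, 25 mm below its top, 35 mm above its line's lower edge (so 35 mm above ring_edge when at the mark). The leg is an upright round aluminium tube, 22 mm across, with a dark line (4 mm band) round it and a dark rubber cap (23 mm across, 10 mm high) on top. Thin: dents above 60 N per finger.
- ring_edge (a point): on the axis of the tall leg, at the upper edge of its clamp ring (40 mm across, 12 mm high), 110 mm above the table. Fixed. The ring sits on a 32 mm wide outer tube that stands on the riser's board.
- lever_tip (a point): outer end of the cam lever, half-way up: 48 mm from the leg's axis, 21 mm above ring_edge. The lever is an upright dark steel wing, 5 mm thick, standing radially on the clamp ring, 17 to 48 mm from the axis, up to 44 mm above the ring. As the leg is pushed down the wing must come beside the fingers, not under one: have the line of the fingers about square to the wing.
- riser: upturned riser: pale wooden board 220 x 300 x 20 mm, origin at the centre of its underside on the table, z up; does not move. Legs stand at (x, y) = (-75, 115), (-75, -115), (75, 115), (75, -115) mm in its frame; the first is the tall one, the other three are set, levers closed, tops 170 mm above the table.
- screwdriver: screwdriver, 150 mm long, lying on the riser's board between the legs, clear of the work; leave it
- spare_foot: spare rubber foot, 32 mm across and 16 mm high, lying on the riser's board; leave it
- mug: white mug, 80 mm across, 95 mm high; leave it
- jar: closed glass jar, 72 mm across, 120 mm high; leave it
- bowl: small bowl, 130 mm across, 50 mm high; leave it
- spatula: wooden-handled spatula lying on the table; leave it
- can: tin can, 66 mm across, 100 mm high; leave it

How it is judged (in metres and radians):
On the way, in this order (a step that is already met when the one before it is completed fails the run):
1. the leg is held in the fingers at its mark (within 5 mm) with its lever still open (value of joint leg between -0.005 and 0.005 m and contact force between the fingers and leg above 4 N and value of joint cam_lever below 0.3 rad), for 0.2 s.
2. the cam lever is closed with the leg still held at its mark (value of joint leg between -0.005 and 0.005 m and contact force between the fingers and leg above 4 N and value of joint cam_lever above 0.7 rad), for 0.2 s.
At the end, for the whole second after the job is handed in: The program finishes holding: fingers grip the leg (over 4 N), its mark line is within 5 mm of the clamp ring's upper edge and still, and the cam lever is closed (beyond 0.7 of its 0.8 rad) (all of step 2 and velocity of joint leg between -0.01 and 0.01 m/s); the arm keeps its last pose, push and grip.
It fails at once if the thin leg is squeezed or pressed too hard (over 130 N summed over both fingers) (contact force between the fingers and leg above 130 N).
It fails at once if the lever is moved towards closed (beyond 0.3 rad) while the leg is more than 8 mm off its mark (value of joint cam_lever above 0.3 rad and (value of joint leg above 0.008 m or value of joint leg below -0.008 m)).
It fails at once if a bystander is moved by more than 30 mm (distance of any of screwdriver, spare_foot, mug, jar, bowl, spatula, can from where it was at the start of the episode above 0.03 m).
It also fails if it takes over 48 s, if anything falls off the work surface, if the arm or the gripper's body presses on something with over 40 N, if the wrist force passes 120 N, or if a joint passes its speed limit or range.

## Working session

There is one attempt and no reset: what is moved stays moved. The work goes in short steps, Python scripts to look and compute and a tool call to move; the robot and the scene stay as the last step left them, time stands still between calls to the robot, and variables do not carry over. Pictures are saved under pics/ and viewed, at most 10 in all, crops included, and the job is handed in when it is done.

Besides the shell and the picture viewer there is one more tool, called after ">>>" as name(argument=value, ...) on one line, values as JSON. step_arm: Moves the arm, as the interface text tells. Scaled input: -1 to 1 covers 0.3 m each way for a shift and 45 degrees each way for a turn. Its arguments: {"type":"object","properties":{"steps":{"type":"array"}},"required":["steps"]}

```bash
mkdir -p pics
python3 - <<'E'
from rig import *
import cv2,pickle
s=read_state();print(s['time_s'],s['position'],s['tcp_rot'])
d={}
for n in("scene","top"):
    c=capture(n);d[n]=c;cv2.imwrite(f"pics/{n}0.png",c["image"][:,:,::-1]);print(n,c["vertical_fov"],c["cx"],c["cy"],c["world_from_camera"])
pickle.dump(d,open("c0.pkl","wb"))
E
```

```text
0.0 [ 0.2356579  -0.57815178  0.24656834] [[ 9.26111227e-01  3.77250313e-01 -4.42919893e-04]
 [ 3.77250386e-01 -9.26108964e-01  2.08146512e-03]
 [ 3.75041283e-04 -2.09475992e-03 -9.99997736e-01]]
scene 52.99102622500499 315.9786973512197 198.01705314357136 [[ 0.16303718  0.70957796 -0.68550565  1.22482438]
 [ 0.98652308 -0.12697986  0.10319073 -0.10381337]
 [-0.01382354 -0.69309107 -0.72071747  0.84938564]
 [ 0.          0.          0.          1.        ]]
top 45.85385554239039 314.014027855738 189.00242623993157 [[ 0.02068745 -0.99256178  0.11997141  0.39863244]
 [-0.99963008 -0.02265388 -0.0150501   0.02966548]
 [ 0.01765598 -0.11961569 -0.99266326  1.33804795]
 [ 0.          0.          0.          1.        ]]
```

View pics/scene0.png

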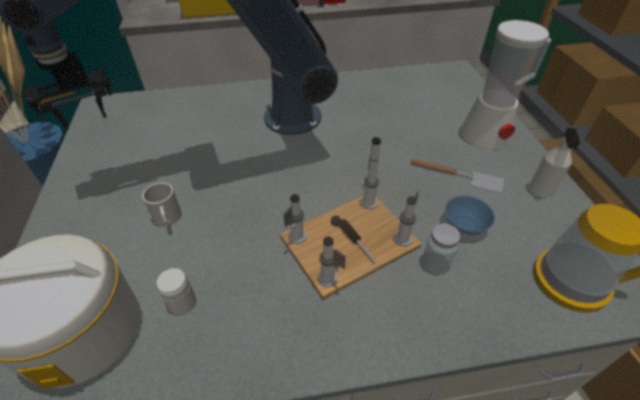

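View pics/top0.png

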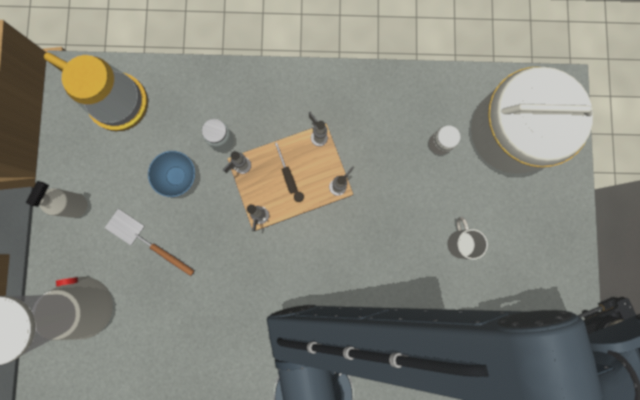

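The scene view shows the tall leg, with its cap at about (376,142) and base at (371,205). In the top view it is the leg near (258,215). Next I'll zoom in on both.

```bash
cat > h.py <<'E'
import numpy as np,cv2,pickle
def ray(c,u,v):
    f=200/np.tan(np.radians(c["vertical_fov"]/2));T=c["world_from_camera"]
    d=T[:3,:3]@np.array([(u-c["cx"])/f,(v-c["cy"])/f,1]);return T[:3,3],d/np.linalg.norm(d)
def onz(c,u,v,z):
    o,d=ray(c,u,v);return o+d*(z-o[2])/d[2]
def proj(c,p):
    f=200/np.tan(np.radians(c["vertical_fov"]/2));T=np.linalg.inv(c["world_from_camera"]);q=T[:3,:3]@p+T[:3,3]
    return f*q[0]/q[2]+c["cx"],f*q[1]/q[2]+c["cy"]
E
python3 - <<'E'
from h import *
d=pickle.load(open("c0.pkl","rb"))
a=d["scene"]["image"][130:220,340:420];b=d["top"]["image"][180:240,225:305]
k=dict(fx=5,fy=5,interpolation=cv2.INTER_CUBIC)
A=cv2.resize(a,None,**k);B=cv2.resize(b,None,**k);B=cv2.copyMakeBorder(B,0,150,0,0,0)
cv2.imwrite("pics/z.png",np.hstack([A,B])[:,:,::-1])
c=d["top"];h=cv2.cvtColor(c["image"],cv2.COLOR_RGB2HSV)
m=cv2.inRange(h,(8,70,90),(25,255,255));m[:, :215]=0;m[:,370:]=0;m[250:]=0
m=cv2.morphologyEx(m,cv2.MORPH_OPEN,np.ones((3,3)))
cs,_=cv2.findContours(m,0,2);k=max(cs,key=cv2.contourArea)
P=np.array([onz(c,*p[0],.02)[:2] for p in cv2.convexHull(k)],np.float32)
r=cv2.minAreaRect(P);print(r);bx=cv2.boxPoints(r);print(bx)
ctr=np.array(r[0])
for t in range(0,360,90):
  for w in [r[2]+t]:
    t_=np.radians(w);R=np.array([[np.cos(t_),-np.sin(t_)],[np.sin(t_),np.cos(t_)]])
    for q in([-.075,.115],):
        p=ctr+R@q;print(w,p,[np.round(proj(d[n],np.r_[p,z]),1) for n in("scene","top") for z in(.11,.17,.235)])
E
```

```text
((0.5929853320121765, 0.07846096158027649), (0.21948720514774323, 0.2987024188041687), 21.27618408203125)
[[ 0.43652746  0.17781071]
 [ 0.5449158  -0.10053279]
 [ 0.7494432  -0.02088879]
 [ 0.64105487  0.2574547 ]]
21.27618408203125 [0.48136782 0.15840801] [array([371.4, 179.9]), array([373.4, 162.8]), array([375.8, 142.7]), array([256.7, 212.8]), array([254.2, 211.1]), array([251.2, 209.1])]
111.27618408203125 [ 0.51303828 -0.03315655] [array([301.9, 197.4]), array([300.9, 180.4]), array([299.8, 160.3]), array([330.7, 202.3]), array([332. , 200.1]), array([333.5, 197.4])]
201.27618408203125 [ 0.70460284 -0.00148609] [array([327.7, 256.1]), array([327.9, 239.6]), array([328.2, 219.7]), array([320. , 130.2]), array([320.7, 124.5]), array([321.5, 117.6])]
291.27618408203125 [0.67293238 0.19007847] [array([405.5, 233.6]), array([409.5, 216.8]), array([414.2, 196.6]), array([247.3, 140.2]), array([244.4, 134.9]), array([240.8, 128.5])]
```

View pics/z.png

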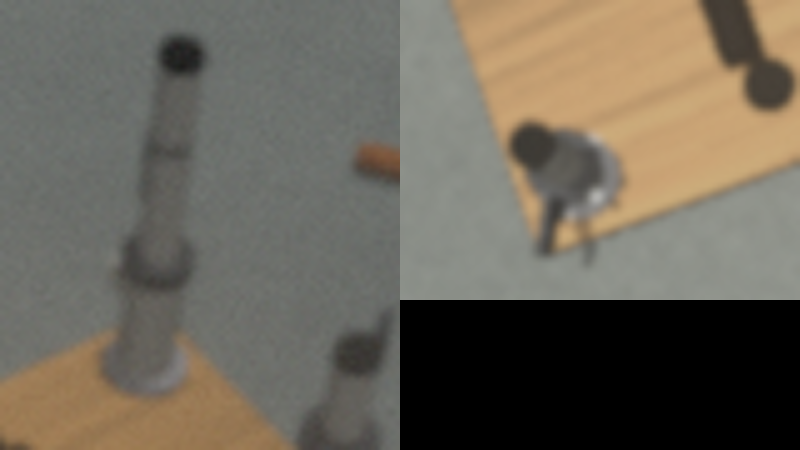

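The board fit puts the tall leg's axis at about (0.481, 0.158), and both cap pixels agree with that. The lever points towards roughly 176°, i.e. world −x. I'll move there now, going up first.

>>> step_arm(steps=[[0.1,-0.05,-0.1,0,0,0,-1],[0.2,-0.1,-0.2,0,0,0,-1],[0.33,-0.17,-0.28,0,0,0,-1],[0.46,-0.24,-0.28,0,0,0,-1],[0.59,-0.3,-0.28,0,0,0,-1],[0.72,-0.37,-0.28,0,0,0,-1],[0.85,-0.44,-0.28,0,0,0,-1],[0.97,-0.5,-0.28,0,0,0,-1]])

```text
time_s: 0.77
position: [0.4355, -0.3442, 0.3314]
tcp_rot: [[0.926, 0.377, -0.0], [0.377, -0.926, 0.0], [-0.0, -0.001, -1.0]]
force: [0.2, -0.6, -0.4]
opening: 0.998
grasp_force: 0.0
```

```bash
cat >> h.py <<'E'
def go(x,y,z,yang=None):
    "normalised tool shift to the target, turn about z to bring tool y to yang"
    from rig import read_state
    s=read_state();R=np.array(s['tcp_rot']);a=np.degrees(np.arctan2(R[1,1],R[0,1]))
    print("t",round(s['time_s'],2),"p",np.round(s['position'],4),"yang",round(a,2),"j",np.round(s['joint_positions'],1),"F",np.round(s['force'],1),"op",round(s['opening'],3),"gf",s['grasp_force'])
    print("shift",np.round(R.T@(np.array([x,y,z])-s['position'])/.3,3),"turn",None if yang is None else round(-(yang-a)/45,3),"ztilt",np.round(R[:,2],4))
E
python3 -c "
from h import *;go(.52,-.09,.33,-72)"
```

```text
t 0.77 p [ 0.4355 -0.3442  0.3314] yang -67.86 j [-49.9  19.7  86.1  -0.   74.3  18. ] F [ 0.2 -0.6 -0.4] op 0.998 gf 0.0
shift [ 0.58  -0.679  0.005] turn 0.092 ztilt [-4.e-04  5.e-04 -1.e+00]
```

>>> step_arm(steps=[[0.08,-0.08,0,0,0,0,-1],[0.16,-0.17,0,0,0,0,-1],[0.24,-0.26,0,0,0,0,-1],[0.32,-0.36,0,0,0,0,-1],[0.4,-0.46,0,0,0,0,-1],[0.48,-0.56,0,0,0,0,-1],[0.54,-0.65,0,0,0,0,-1],[0.54,-0.65,0,0,0,0,-1]])

```text
time_s: 1.43
position: [0.5112, -0.0987, 0.3312]
tcp_rot: [[0.924, 0.383, -0.001], [0.383, -0.924, 0.004], [0.0, -0.004, -1.0]]
force: [-0.1, -0.9, -0.7]
opening: 1.001
grasp_force: 0.0
```

Run:
```python
from h import *;from rig import *
go(.481,.158,.33,-72)
s=read_state();c=capture("wrist");cv2.imwrite("pics/w1.png",c["image"][:,:,::-1])
print(c["T_tool_cam"],c["vertical_fov"],c["cx"],c["cy"])
```

```text
t 1.43 p [ 0.5112 -0.0987  0.3312] yang -67.5 j [-23.3  16.7  90.6   0.2  72.8  44.1] F [-0.1 -0.9 -0.7] op 1.001 gf 0.0
shift [ 0.235 -0.829  0.007] turn 0.1 ztilt [-0.0011  0.0038 -1.    ]
[[-3.43651475e-04 -9.55357158e-01 -2.95453180e-01  8.20953477e-02]
 [ 9.99999481e-01 -4.49447764e-05 -1.01780249e-03  2.39737311e-04]
 [ 9.59085819e-04 -2.95453377e-01  9.55356678e-01 -1.37573901e-01]
 [ 0.00000000e+00  0.00000000e+00  0.00000000e+00  1.00000000e+00]] 71.12432487356156 319.38599561775663 199.33730118814842
```

View pics/w1.png

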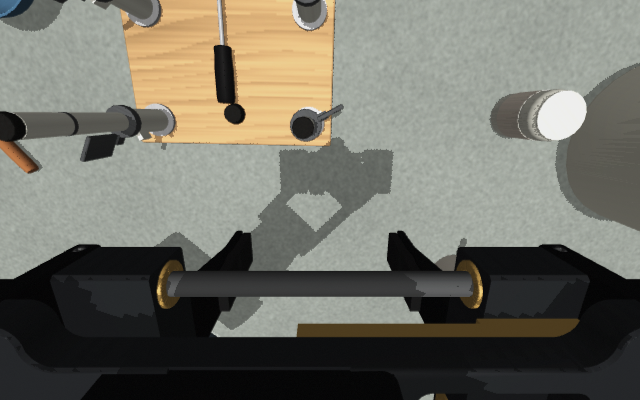

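The wrist view shows the leg side-on: cap top at about (5,125), dark line at (70,123), ring at (122,121). The wing's outer edge runs from (82,161) to (112,157). I'll compute the axis, line height and wing angle from these.

Run:
```python
from h import *;from rig import *
s=read_state();c=capture("wrist");T=np.eye(4);T[:3,:3]=s['tcp_rot'];T[:3,3]=s['position']
c["world_from_camera"]=T@c["T_tool_cam"];pickle.dump(c,open("w1.pkl","wb"))
L=np.array([.481,.158])
for n,u,v in(("cap",8,125),("line",70,123.5),("ring",122,121),("base",162,120)):
    o,d=ray(c,u,v);t=(L-o[:2])@d[:2]/(d[:2]@d[:2]);p=o+t*d;print(n,p,"off axis",p[:2]-L)
t=onz(c,97,159,.131);w=t[:2]-L;print("tip",t,np.hypot(*w),np.degrees(np.arctan2(w[1],w[0])))
d=pickle.load(open("c0.pkl","rb"))["top"];t=onz(d,254.6,230,.13);w=t[:2]-L;print("tip top",t,np.hypot(*w),np.degrees(np.arctan2(w[1],w[0])))
a=c["image"][90:180,0:180];A=cv2.resize(a,None,fx=4.4,fy=4.4,interpolation=cv2.INTER_CUBIC);cv2.imwrite("pics/w1z.png",A[:,:,::-1])
```

```text
cap [0.48227411 0.15858379 0.23589587] off axis [0.00127411 0.00058379]
line [0.48142978 0.15819884 0.17762358] off axis [0.00042978 0.00019884]
ring [0.48168471 0.15831586 0.10009305] off axis [0.00068471 0.00031586]
base [0.48072114 0.15786993 0.00626701] off axis [-0.00027886 -0.00013007]
tip [0.43440065 0.15882384 0.131     ] 0.046606629406392035 178.9871643100805
tip top [0.4362625  0.16016329 0.13      ] 0.044789770592983266 177.23160547268824
```

View pics/w1z.png

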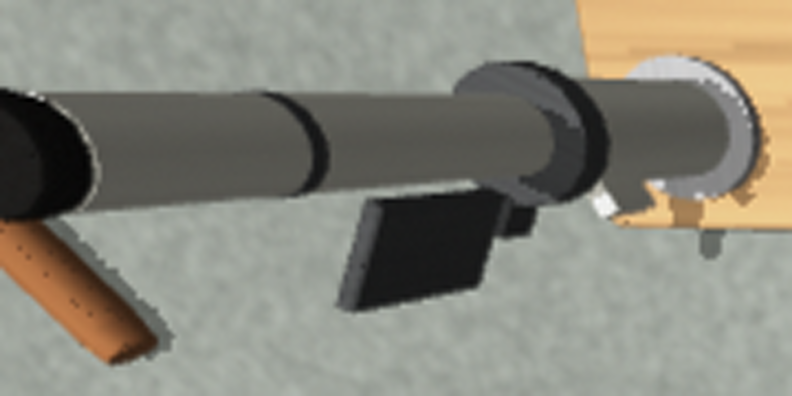

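Line lower edge is at z≈0.180, so the leg stands about 0.070 too tall, and the wing points to about 178°. I'll move above the leg with tool y at −72°.

>>> step_arm(steps=[[0.03,-0.1,0,0,0,0.01,-1],[0.06,-0.21,0,0,0,0.03,-1],[0.09,-0.33,0,0,0,0.05,-1],[0.13,-0.45,0,0,0,0.07,-1],[0.16,-0.57,0,0,0,0.1,-1],[0.19,-0.69,0,0,0,0.1,-1],[0.22,-0.78,0,0,0,0.1,-1],[0.235,-0.82,0,0,0,0.1,-1]])

```text
time_s: 2.2
position: [0.4833, 0.1515, 0.3314]
tcp_rot: [[0.953, 0.304, -0.0], [0.304, -0.953, 0.001], [-0.0, -0.001, -1.0]]
force: [1.7, -0.4, 0.3]
opening: 1.001
grasp_force: 0.0
```

```bash
python3 -c "
from h import *;go(.4815,.158,.221,-72)"
```

```text
t 2.2 p [0.4833 0.1515 0.3314] yang -72.29 j [ 4.7 15.5 92.5  0.  72.1 77. ] F [ 1.7 -0.4  0.3] op 1.001 gf 0.0
shift [ 0.001 -0.022  0.368] turn -0.006 ztilt [-4.e-04  8.e-04 -1.e+00]
```

>>> step_arm(steps=[[0,0,0,0,0,0,-1],[0,0,0,0,0,0,-1]])

```text
time_s: 2.37
position: [0.4841, 0.149, 0.3313]
tcp_rot: [[0.953, 0.303, -0.0], [0.303, -0.953, -0.001], [-0.0, 0.001, -1.0]]
force: [0.2, -0.5, -0.4]
opening: 0.999
grasp_force: 0.0
```

Run:
```python
from h import *;from rig import *
go(.4815,.158,.221,-72)
```

```text
t 2.37 p [0.4841 0.149  0.3313] yang -72.34 j [ 4.5 15.5 92.5 -0.1 72.1 76.8] F [ 0.2 -0.5 -0.4] op 0.999 gf 0.0
shift [ 0.001 -0.032  0.368] turn -0.007 ztilt [-2.0e-04 -1.1e-03 -1.0e+00]
```

>>> step_arm(steps=[[0,-0.02,0,0,0,0,-1],[0,-0.032,0.04,0,0,0,-1],[0,-0.032,0.1,0,0,0,-1],[0,-0.032,0.16,0,0,0,-1],[0,-0.032,0.23,0,0,0,-1],[0,-0.032,0.3,0,0,0,-1],[0,-0.032,0.368,0,0,0,-1],[0,-0.032,0.368,0,0,0,-1]])

```text
time_s: 3.03
position: [0.4786, 0.1572, 0.2177]
tcp_rot: [[0.954, 0.301, -0.008], [0.301, -0.954, -0.001], [-0.008, -0.001, -1.0]]
force: [-0.2, -0.5, 0.2]
opening: 0.997
grasp_force: 0.0
```

Run:
```python
from h import *;from rig import *
go(.4815,.158,.221,-72)
s=read_state();c=capture("wrist");T=np.eye(4);T[:3,:3]=s['tcp_rot'];T[:3,3]=s['position']
c["world_from_camera"]=T@c["T_tool_cam"];pickle.dump(c,open("w2.pkl","wb"))
cv2.imwrite("pics/w2.png",c["image"][:,:,::-1])
L=np.array([.4815,.158])
for z in(.11,.154,.18,.216,.24):print(z,np.round(proj(c,np.r_[L,z]),1))
```

```text
t 3.03 p [0.4786 0.1572 0.2177] yang -72.49 j [  5.5  23.5 100.8  -0.   56.1  78. ] F [-0.2 -0.5  0.2] op 0.997 gf 0.0
shift [ 0.01   0.    -0.011] turn -0.011 ztilt [-0.0084 -0.0012 -1.    ]
0.11 [319.8 201.8]
0.154 [319.7 219.6]
0.18 [319.7 233.8]
0.216 [319.6 260.9]
0.24 [319.5 286.7]
```

View pics/w2.png

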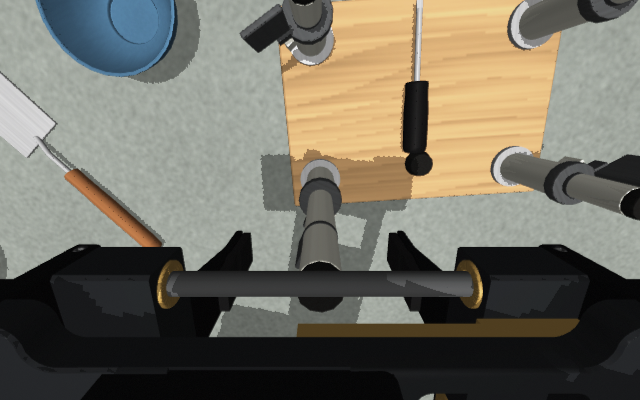

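The leg is centred between the fingers, with its line at about (320,222) and cap edge at about v=262. I'll read the edges along the centre column for a more precise line height.

Run:
```python
from h import *
c=pickle.load(open("w2.pkl","rb"));g=c["image"][:,:,:].mean(2)[:,316:324].mean(1)
print([(v,int(g[v])) for v in range(170,270)])
L=np.array([.4815,.158]);x=np.array([.954,.301])
def z(v,r,u=319.7):
    o,d=ray(c,u,v);P=L+x*r;t=(P-o[:2])@x/(d[:2]@x);return (o+t*d)[2]
for v in range(204,268,4):print(v,round(z(v,.011),4),end="; ")
print([ (v,round(z(v,.020),4)) for v in range(180,205,3)])
```

```text
[(170, 102), (171, 102), (172, 102), (173, 102), (174, 102), (175, 102), (176, 100), (177, 79), (178, 33), (179, 33), (180, 44), (181, 60), (182, 61), (183, 60), (184, 60), (185, 62), (186, 62), (187, 61), (188, 61), (189, 71), (190, 100), (191, 102), (192, 102), (193, 102), (194, 102), (195, 102), (196, 102), (197, 102), (198, 102), (199, 102), (200, 102), (201, 102), (202, 102), (203, 102), (204, 102), (205, 102), (206, 102), (207, 102), (208, 102), (209, 102), (210, 102), (211, 102), (212, 102), (213, 102), (214, 102), (215, 102), (216, 102), (217, 102), (218, 102), (219, 100), (220, 83), (221, 30), (222, 36), (223, 67), (224, 102), (225, 102), (226, 102), (227, 102), (228, 102), (229, 102), (230, 102), (231, 102), (232, 102), (233, 102), (234, 102), (235, 102), (236, 102), (237, 102), (238, 102), (239, 102), (240, 102), (241, 102), (242, 102), (243, 102), (244, 102), (245, 101), (246, 102), (247, 102), (248, 102), (249, 102), (250, 101), (251, 102), (252, 102), (253, 101), (254, 102), (255, 102), (256, 101), (257, 102), (258, 102), (259, 104), (260, 122), (261, 129), (262, 15), (263, 10), (264, 10), (265, 10), (266, 11), (267, 11), (268, 10), (269, 11)]
204 0.1491; 208 0.1584; 212 0.167; 216 0.1749; 220 0.1823; 224 0.1891; 228 0.1955; 232 0.2014; 236 0.207; 240 0.2122; 244 0.2171; 248 0.2218; 252 0.2261; 256 0.2303; 260 0.2342; 264 0.2379; [(180, np.float64(0.1077)), (183, np.float64(0.1187)), (186, np.float64(0.1288)), (189, np.float64(0.1381)), (192, np.float64(0.1468)), (195, np.float64(0.1548)), (198, np.float64(0.1623)), (201, np.float64(0.1693)), (204, np.float64(0.1758))]
```

>>> step_arm(steps=[[0,0,0,0,0,0,-1],[0,0,0,0,0,0,-1]])

```text
time_s: 3.25
position: [0.4821, 0.1586, 0.2224]
tcp_rot: [[0.953, 0.302, 0.003], [0.302, -0.953, 0.0], [0.003, 0.001, -1.0]]
force: [-0.1, -0.0, 1.0]
opening: 1.002
grasp_force: 0.0
```

```bash
python3 -c "
from h import *;go(.4815,.158,.223,-72)"
```

```text
t 3.25 p [0.4821 0.1586 0.2224] yang -72.4 j [  5.6  23.2 100.4  -0.   56.2  78. ] F [-0.1 -0.   1. ] op 1.002 gf 0.0
shift [-0.002  0.001 -0.002] turn -0.009 ztilt [ 2.7e-03  2.0e-04 -1.0e+00]
```

Pose is right; close the fingers.

>>> step_arm(steps=[[0,0,0,0,0,0,0.2],[0,0,0,0,0,0,0.5],[0,0,0,0,0,0,1],[0,0,0,0,0,0,1],[0,0,0,0,0,0,1],[0,0,0,0,0,0,1],[0,0,0,0,0,0,1],[0,0,0,0,0,0,1]])

```text
time_s: 3.92
position: [0.4808, 0.1591, 0.2211]
tcp_rot: [[0.953, 0.303, -0.0], [0.303, -0.953, -0.0], [-0.0, -0.0, -1.0]]
force: [1.0, -0.3, 0.2]
opening: 0.482
grasp_force: 0.0
```

```bash
python3 -c "
from h import *;go(.4815,.158,.149,-72)"
```

```text
t 3.92 p [0.4808 0.1591 0.2211] yang -72.33 j [  5.6  23.3 100.6  -0.   56.2  78. ] F [ 1.  -0.3  0.2] op 0.482 gf 0.0
shift [0.001 0.004 0.24 ] turn -0.007 ztilt [-1.e-04 -0.e+00 -1.e+00]
```

>>> step_arm(steps=[[0,0.003,0,0,0,0,1],[0,0.003,0,0,0,0,1],[0,0.003,0,0,0,0,1],[0,0.003,0,0,0,0,1],[0,0.003,0,0,0,0,1],[0,0.003,0,0,0,0,1],[0,0.003,0,0,0,0,1],[0,0.003,0,0,0,0,1]])

```text
time_s: 4.58
position: [0.4813, 0.1578, 0.2211]
tcp_rot: [[0.953, 0.304, 0.0], [0.304, -0.953, -0.001], [-0.0, 0.001, -1.0]]
force: [-0.4, -3.7, -0.4]
opening: 0.247
grasp_force: 30.0
```

```bash
python3 -c "
from h import *;go(.4815,.158,.149,-72)"
```

```text
t 4.58 p [0.4813 0.1578 0.2211] yang -72.33 j [  5.5  23.3 100.6  -0.   56.2  77.9] F [-0.4 -3.7 -0.4] op 0.247 gf 30.000457232818007
shift [ 0.001 -0.001  0.24 ] turn -0.007 ztilt [ 2.e-04 -7.e-04 -1.e+00]
```

Gripped at 30 N, opening about 22 mm. I'll push down 66 mm first, then look.

>>> step_arm(steps=[[0,0,0.03,0,0,0,1],[0,0,0.065,0,0,0,1],[0,0,0.1,0,0,0,1],[0,0,0.135,0,0,0,1],[0,0,0.17,0,0,0,1],[0,0,0.2,0,0,0,1],[0,0,0.22,0,0,0,1],[0,0,0.22,0,0,0,1]])

```text
time_s: 5.25
position: [0.4813, 0.1578, 0.1545]
tcp_rot: [[0.953, 0.304, -0.0], [0.304, -0.953, -0.001], [-0.0, 0.001, -1.0]]
force: [-1.0, -3.9, 4.6]
opening: 0.251
grasp_force: 30.0
```

>>> step_arm(steps=[[0,0,0,0,0,0,1],[0,0,0,0,0,0,1],[0,0,0,0,0,0,1]])

```text
time_s: 5.5
position: [0.4813, 0.1579, 0.1552]
tcp_rot: [[0.953, 0.304, 0.0], [0.304, -0.953, -0.001], [0.0, 0.001, -1.0]]
force: [-0.7, -5.0, 4.6]
opening: 0.244
grasp_force: 30.0
```

```bash
cat > look.py <<'E'
from h import *;from rig import *
import sys
go(.4815,.158,.149,-72)
s=read_state();c=capture("wrist");T=np.eye(4);T[:3,:3]=s['tcp_rot'];T[:3,3]=s['position']
c["world_from_camera"]=T@c["T_tool_cam"]
a=c["image"][150:310,220:420];cv2.imwrite(sys.argv[1],cv2.resize(a,None,fx=4,fy=3.75,interpolation=cv2.INTER_CUBIC)[:,:,::-1])
g=c["image"].mean(2)[:,316:324].mean(1);print([(v,int(g[v])) for v in range(185,275) if abs(g[v]-g[v-1])>4])
L=np.array([.4815,.158]);x=np.array(s['tcp_rot'])[:2,0]
for r in(.011,.02):
  out=[]
  for v in range(200,270,5):
    o,d=ray(c,319.7,v);t=(L+x*r-o[:2])@x/(d[:2]@x);out.append((v,round((o+t*d)[2],4)))
  print(r,out)
E
python3 look.py pics/w3.png
```

```text
t 5.5 p [0.4813 0.1579 0.1552] yang -72.32 j [  5.5  29.2 104.   -0.   46.7  77.9] F [-0.7 -5.   4.6] op 0.244 gf 30.000253664329648
shift [ 0.001 -0.     0.021] turn -0.007 ztilt [ 3.e-04 -6.e-04 -1.e+00]
[(201, 78), (202, 33), (206, 47), (207, 61), (218, 88), (219, 101), (222, 93), (223, 39), (224, 32), (225, 55), (226, 97), (261, 112), (262, 141), (263, 19), (264, 10), (271, 28)]
0.011 [(200, np.float64(0.0657)), (205, np.float64(0.0792)), (210, np.float64(0.0913)), (215, np.float64(0.1022)), (220, np.float64(0.1121)), (225, np.float64(0.1212)), (230, np.float64(0.1294)), (235, np.float64(0.137)), (240, np.float64(0.144)), (245, np.float64(0.1505)), (250, np.float64(0.1564)), (255, np.float64(0.162)), (260, np.float64(0.1672)), (265, np.float64(0.172))]
0.02 [(200, np.float64(0.0945)), (205, np.float64(0.1063)), (210, np.float64(0.1169)), (215, np.float64(0.1264)), (220, np.float64(0.1351)), (225, np.float64(0.143)), (230, np.float64(0.1502)), (235, np.float64(0.1568)), (240, np.float64(0.1629)), (245, np.float64(0.1685)), (250, np.float64(0.1738)), (255, np.float64(0.1786)), (260, np.float64(0.1832)), (265, np.float64(0.1874))]
```

View pics/w3.png

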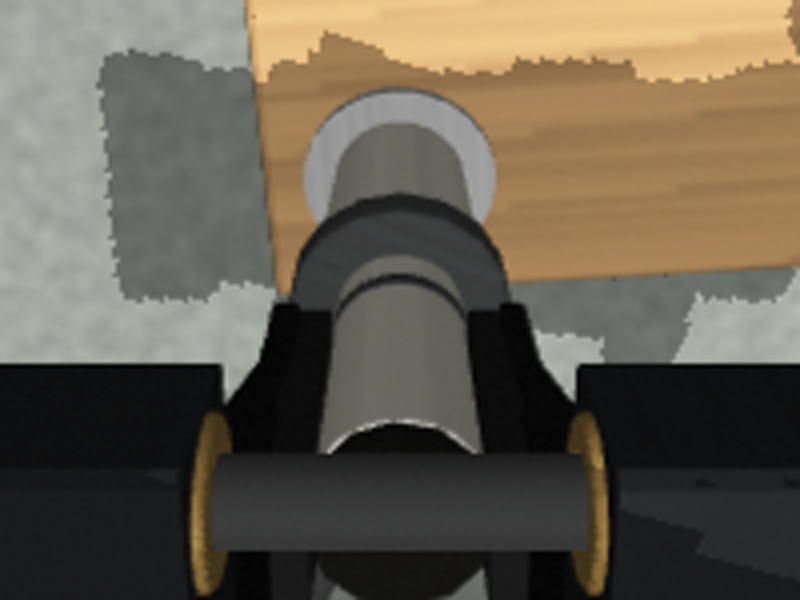

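The line's lower edge (v≈222.3) is 4.6 px from the tube–ring junction (v≈217.7), about 8.8 mm above the ring. Pushing 8.7 mm more.

>>> step_arm(steps=[[0,0,0.015,0,0,0,1],[0,0,0.029,0,0,0,1],[0,0,0.029,0,0,0,1],[0,0,0.029,0,0,0,1],[0,0,0.029,0,0,0,1],[0,0,0.029,0,0,0,1],[0,0,0.029,0,0,0,1]])

```text
time_s: 6.13
position: [0.4813, 0.1579, 0.1468]
tcp_rot: [[0.953, 0.304, 0.001], [0.304, -0.953, -0.001], [0.0, 0.001, -1.0]]
force: [-0.6, -5.4, 5.9]
opening: 0.244
grasp_force: 30.0
```

```bash
python3 look.py pics/w4.png
```

```text
t 6.13 p [0.4813 0.1579 0.1468] yang -72.32 j [  5.5  30.1 104.4  -0.   45.5  77.9] F [-0.6 -5.4  5.9] op 0.244 gf 30.000311764888465
shift [ 0.001 -0.    -0.007] turn -0.007 ztilt [ 6.e-04 -5.e-04 -1.e+00]
[(185, 104), (204, 97), (205, 66), (206, 31), (210, 45), (211, 61), (223, 40), (224, 32), (225, 55), (226, 98), (261, 112), (262, 141), (263, 19), (264, 11), (271, 28)]
0.011 [(200, np.float64(0.0569)), (205, np.float64(0.0705)), (210, np.float64(0.0826)), (215, np.float64(0.0936)), (220, np.float64(0.1035)), (225, np.float64(0.1125)), (230, np.float64(0.1208)), (235, np.float64(0.1284)), (240, np.float64(0.1354)), (245, np.float64(0.1419)), (250, np.float64(0.1479)), (255, np.float64(0.1534)), (260, np.float64(0.1586)), (265, np.float64(0.1635))]
0.02 [(200, np.float64(0.0858)), (205, np.float64(0.0976)), (210, np.float64(0.1082)), (215, np.float64(0.1178)), (220, np.float64(0.1265)), (225, np.float64(0.1344)), (230, np.float64(0.1416)), (235, np.float64(0.1482)), (240, np.float64(0.1543)), (245, np.float64(0.16)), (250, np.float64(0.1652)), (255, np.float64(0.1701)), (260, np.float64(0.1746)), (265, np.float64(0.1789))]
```

View pics/w4.png

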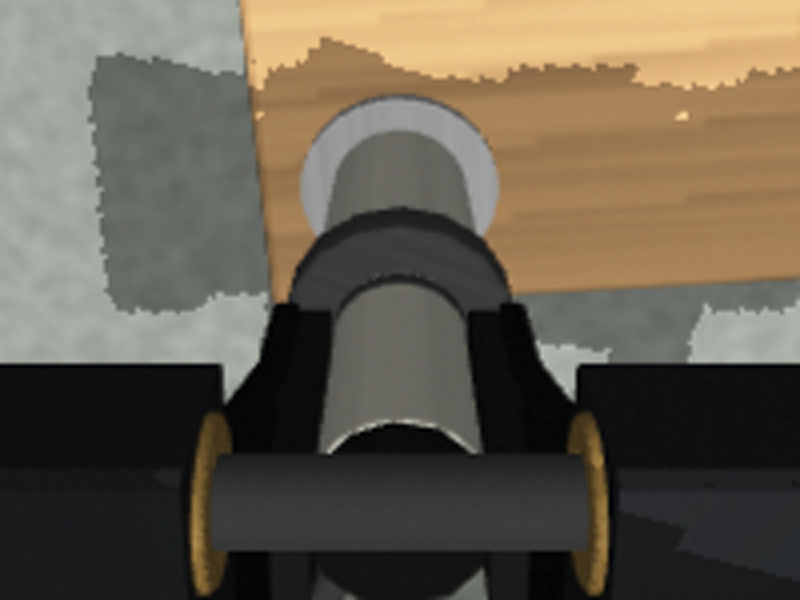

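The line's lower edge now meets the ring, and the full band is visible right at the junction. So the leg is at its mark with the lever still open. Now I'll turn the hand counter-clockwise, which is negative tool z.

>>> step_arm(steps=[[0,0,0,0,0,-0.1,1],[0,0,0,0,0,-0.22,1],[0,0,0,0,0,-0.34,1],[0,0,0,0,0,-0.46,1],[0,0,0,0,0,-0.58,1],[0,0,0,0,0,-0.7,1],[0,0,0,0,0,-0.8,1],[0,0,0,0,0,-0.8,1]])

```text
time_s: 6.85
position: [0.4817, 0.1574, 0.1468]
tcp_rot: [[0.59, 0.807, 0.001], [0.807, -0.59, -0.001], [-0.0, 0.002, -1.0]]
force: [-0.9, -6.7, 5.8]
opening: 0.245
grasp_force: 30.2
```

```bash
python3 -c "
from h import *;go(.4813,.1579,.1468,0)
from rig import *;print(read_state()['moment'])"
```

```text
t 6.85 p [0.4817 0.1574 0.1468] yang -36.16 j [ 5.500e+00  3.010e+01  1.044e+02 -1.000e-01  4.550e+01  4.170e+01] F [-0.9 -6.7  5.8] op 0.245 gf 30.20698474603705
shift [ 0.001 -0.002  0.   ] turn -0.804 ztilt [ 0.0012 -0.0013 -1.    ]
[-1.09391504  0.0303424  -0.04849218]
```

>>> step_arm(steps=[[0,0,0,0,0,-0.1,1],[0,0,0,0,0,-0.2,1],[0,0,0,0,0,-0.3,1],[0,0,0,0,0,-0.4,1],[0,0,0,0,0,-0.5,1],[0,0,0,0,0,-0.6,1],[0,0,0,0,0,-0.7,1],[0,0,0,0,0,-0.7,1]])

```text
time_s: 7.52
position: [0.4821, 0.1573, 0.1469]
tcp_rot: [[0.082, 0.997, 0.002], [0.997, -0.082, -0.001], [-0.001, 0.002, -1.0]]
force: [0.7, -7.9, 4.4]
opening: 0.247
grasp_force: 30.8
```

Run:
```python
from h import *;go(.4813,.1579,.1468,0)
from rig import *;print(read_state()['moment'])
c=capture("scene");d=capture("top")
A=cv2.resize(c["image"][110:230,320:430],None,fx=3.6,fy=4,interpolation=cv2.INTER_CUBIC)
B=cv2.resize(d["image"][160:280,205:315],None,fx=3.6,fy=4,interpolation=cv2.INTER_CUBIC)
cv2.imwrite("pics/s5.png",np.hstack([A,B])[:,:,::-1])
```

```text
t 7.52 p [0.4821 0.1573 0.1469] yang -4.71 j [ 5.500e+00  3.010e+01  1.044e+02 -1.000e-01  4.540e+01  1.030e+01] F [ 0.7 -7.9  4.4] op 0.247 gf 30.846602239762433
shift [ 0.002 -0.003  0.   ] turn -0.105 ztilt [ 0.0021 -0.0012 -1.    ]
[-1.17155477 -0.03882744 -0.18221996]
```

View pics/s5.png

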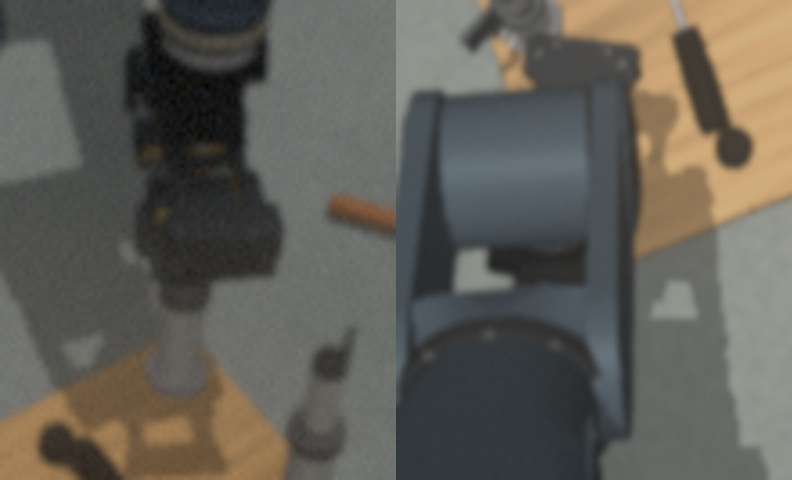

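The lever is hidden from both cameras here. The hand's twisting moment has risen to about −0.18 N m, which suggests the wing is being pushed. I'll continue in small turns until the stop shows up as a jump in the moment.

>>> step_arm(steps=[[0,0,0,0,0,-0.06,1],[0,0,0,0,0,-0.12,1],[0,0,0,0,0,-0.18,1],[0,0,0,0,0,-0.18,1]])

```text
time_s: 7.95
position: [0.4819, 0.1594, 0.147]
tcp_rot: [[-0.055, 0.998, 0.002], [0.998, 0.055, 0.003], [0.003, 0.002, -1.0]]
force: [-0.2, 0.9, 4.4]
opening: 0.247
grasp_force: 28.8
```

```bash
python3 -c "
from h import *;go(.4813,.1579,.1468,10)
from rig import *;print(read_state()['moment'])"
```

```text
t 7.95 p [0.4819 0.1594 0.147 ] yang 3.16 j [  5.6  30.1 104.4   0.2  45.4   2.3] F [-0.2  0.9  4.4] op 0.247 gf 28.766016337103792
shift [-0.005 -0.002  0.001] turn -0.152 ztilt [ 0.0022  0.0032 -1.    ]
[ 0.1027081   0.08270446 -0.33157295]
```

>>> step_arm(steps=[[0,0,0,0,0,-0.05,1],[0,0,0,0,0,-0.05,1],[0,0,0,0,0,-0.05,1]])

```text
time_s: 8.2
position: [0.4818, 0.1601, 0.147]
tcp_rot: [[-0.093, 0.996, 0.002], [0.996, 0.093, 0.004], [0.004, 0.002, -1.0]]
force: [0.6, 3.8, 5.4]
opening: 0.248
grasp_force: 28.2
```

Run:
```python
from h import *;go(.4813,.1579,.1468,10)
from rig import *;print(read_state()['moment'])
c=capture("wrist")["image"];cv2.imwrite("pics/w6.png",c[:,:,::-1])
```

```text
t 8.2 p [0.4818 0.1601 0.147 ] yang 5.32 j [5.600e+00 3.010e+01 1.044e+02 3.000e-01 4.540e+01 1.000e-01] F [0.6 3.8 5.4] op 0.248 gf 28.21837374216159
shift [-0.007 -0.002  0.001] turn -0.104 ztilt [ 0.0021  0.0042 -1.    ]
[ 0.43773955  0.14485711 -0.32263982]
```

View pics/w6.png

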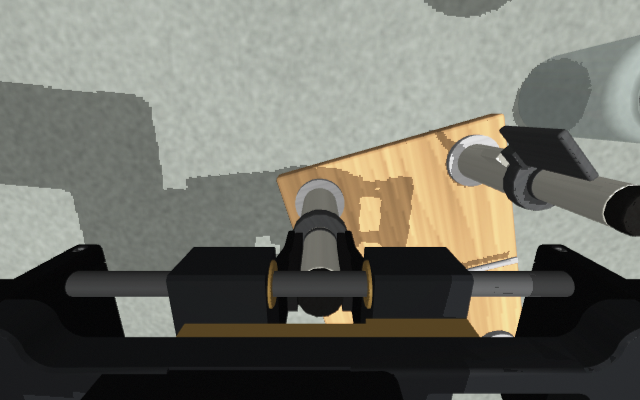

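The lever is at its stop: the last 2.2° of turn only moved the TCP sideways by 0.7 mm, i.e. it pivoted about the blocked wing, and the side force is rising. The leg looks seated in the picture at (320,228). I'll check the line against the ring numerically.

Run:
```python
from h import *
g=cv2.imread("pics/w6.png").mean(2)[:,316:324].mean(1)
print([(v,int(g[v])) for v in range(204,232)],[(v,int(g[v])) for v in range(258,266)])
```

```text
[(204, 110), (205, 110), (206, 110), (207, 110), (208, 107), (209, 84), (210, 33), (211, 33), (212, 34), (213, 35), (214, 42), (215, 61), (216, 64), (217, 63), (218, 63), (219, 63), (220, 63), (221, 63), (222, 64), (223, 63), (224, 63), (225, 63), (226, 65), (227, 66), (228, 33), (229, 43), (230, 84), (231, 108)] [(258, 109), (259, 109), (260, 109), (261, 109), (262, 108), (263, 108), (264, 108), (265, 109)]
```

>>> step_arm(steps=[[0,0,0,0,0,0,1],[0,0,0,0,0,0,1],[0,0,0,0,0,0,1],[0,0,0,0,0,0,1]])

```text
time_s: 8.58
position: [0.4818, 0.1601, 0.1471]
tcp_rot: [[-0.093, 0.996, 0.002], [0.996, 0.093, 0.004], [0.004, 0.003, -1.0]]
force: [0.9, 3.1, 6.1]
opening: 0.248
grasp_force: 28.2
```

>>> step_arm(steps=[[0,0,0,0,0,-0.07,1],[0,0,0,0,0,-0.07,1],[0,0,0,0,0,-0.07,1],[0,0,0,0,0,-0.07,1]])

```text
time_s: 8.92
position: [0.4815, 0.1612, 0.1471]
tcp_rot: [[-0.146, 0.989, 0.002], [0.989, 0.146, 0.006], [0.006, 0.003, -1.0]]
force: [-0.6, 6.8, 6.0]
opening: 0.247
grasp_force: 28.5
```

```bash
python3 -c "
from h import *;go(.4813,.1579,.1468,10)
from rig import *;s=read_state();print(s['moment'],s['qvel'])"
```

```text
t 8.92 p [0.4815 0.1612 0.1471] yang 8.42 j [  5.7  30.1 104.4   0.5  45.5  -3.1] F [-0.6  6.8  6. ] op 0.247 gf 28.496398495885842
shift [-0.011 -0.002  0.001] turn -0.035 ztilt [ 0.0018  0.006  -1.    ]
[ 1.01253322  0.24743653 -0.36360968] [ 0.04611869 -0.0030754  -0.10898858 -0.04986595  0.08470283  0.10033058]
```

The extra turn only pivoted about the blocked wing again and the force rose, so the lever is at its stop. The leg is held and still, so I'm handing in.

```bash
python3 -c "
from rig import *;print(hand_in())"
```

```text
the job is handed in; nothing more can be done
None
```

I handed the job in with the leg gripped at about 28 N per finger, its line within about 2 mm of the ring edge, and the cam lever against its closed stop; the lever was hidden from the cameras, so I judged that from the hand's forces and motion.

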